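# Swap the burnt relay

### The arm

A 6-joint arm with a two-finger parallel gripper is mounted at the origin on a cart in front of the work surface, level with it; the furniture and walls round the work are solid. World frame = base frame: x ahead of the robot, y to its left, z up, the work surface at z = 0. Lengths are in m, angles in rad, forces in N, time in s.
With the tool pointing down it reaches from about 0.275 to 0.775 m from the base axis. Payload 14.6 kg.
Tool frame: the origin (TCP) lies on the centre line of the jaws, within the pads' length; the fingertips stand 11 mm ahead of it and the grasp point (between the pads) lies 8 mm behind it; z points along the fingers, x is the direction in which the jaws open and shut, and the axes are right-handed (so a half turn about z gives the same grasp; the last joint's range is limited). The gripper opens to 85 mm and grips with 20 to 120 N. Pads are 22 mm wide; open, the fingers measure 114 mm over their backs; the gripper's body (76 mm by 85 mm) begins 54 mm behind the grasp point. The pads swing forward as they close: fully open they stand 13 mm farther back than shut.
Start: joints at [-1.414, 0.263, -0.048, 1.259, 0, 1.415], TCP at [0.161, -0.5, 0.242] pointing down, gripper open.
Joint ranges: [-2.65, 2.65], [-0.89, 1.7], [-1.18, 1.37], [-2.13, 2.11], [-1.35, 1.29], [-3.14, 3.14]. Speed limits (rad/s): [1.89, 1.89, 2.57, 2.79, 3.14, 3.14].

### API

Orientations are given as a rotation vector (axis times angle).
In Python, from plant import manip, fingers, vision, ticket gives the robot as it stands. The module is installed in compiled form; this text tells all that it offers. Calls block until the motion is done:
- manip.move_to(position, orientation): joint-space move of the TCP to a pose.
- manip.line_to(position, feed=0.15, ori=None): straight line of the TCP; ori=None keeps the orientation; feed is the mean speed in m/s.
- manip.movej(angles): joint-space move.
- fingers.command_gripper(opening, newtons=None): finger opening in m; newtons is the grip in N (None keeps the last); returns when the fingers have stopped.
- manip.wait(seconds).
- manip.inverse_kinematics(position, orientation): joint angles nearest the present ones, or None.
- vision.get_image(name): name is "side" or "top"; returns (picture, depth): 400x640x3 uint8, red, green, blue; 400x640 float32, m along the optical axis (not along the pixel's ray), 0 where there is no reading.
- vision.camera_info(name): a dict with "fx", "fy", "cx", "cy" (pixels), "dist_coeffs" ([k1, k2, p1, p2, k3] as OpenCV has them; the pictures are not rectified), "R" (3x3) and "t" (3): a world point X has camera coordinates R X + t. Camera axes: x right, y down, z forward; pixel columns grow to the right and rows downward; lengths in m; the calibration is good to about 2 mm. A picture is of the moment at which its call begins. camera_info takes no time and is no camera call.
A pose or a line that the arm cannot do raises manip.IKError and nothing moves.
- ticket.job_done(): hands the job in, once; it reports no verdict.
Readings, each from a call of its own:
- manip.read_time(): time.
- manip.read_joint_positions(): joint angles.
- manip.read_dq(): joint speeds.
- manip.read_joint_efforts(): joint torques, N m.
- manip.read_tcp_pos(): TCP position.
- manip.read_ee_rot(): TCP orientation.
- manip.read_force(): force on the tool from outside, world axes, zero at the start.
- manip.read_wrist_torque(): the same for the moment, N m.
- manip.read_opening(): finger opening in m.
Only numpy, scipy, OpenCV 4.12 (cv2) and the standard library are available. Lean on these libraries where they do the work, as an engineer would, in place of code of your own. Each camera call takes 0.05 s, during which the arm holds its last target.

### The job

One of the two relays on the panel has burnt out: it is the dark brown one. Pull it out of its socket and put it in the red bin at the right-hand end of the bench, and plug the spare blue relay that stands on the bench into the freed socket, pushed fully home. Leave the good blue relay plugged in, and do not disturb the screwdriver, the marker and the tape.

Things in the scene. Friction and masses are not known exactly. Their poses are not given: they have to be found in the camera images.
- burnt_relay_mid (a point): Burnt relay: dark brown, black top, loosely fitting in either socket at the start. Body 30 (x, grip across it) x 38 (y) x 46 mm tall on a black plug foot 22 x 30 x 14 mm; 60 mm tall in all, 60 g; the shoulder round the foot rests on the socket. Site half-way up, 30 mm above the foot's underside (the body's middle is 7 mm higher); z up; half a turn makes no difference.
- good_relay_mid (a point): Good relay: blue, white top, in the other socket. Body 30 (x, grip across it) x 38 (y) x 46 mm tall on a black plug foot 22 x 30 x 14 mm; 60 mm tall in all, 60 g; the shoulder round the foot rests on the socket. Site half-way up, 30 mm above the foot's underside (the body's middle is 7 mm higher); z up; half a turn makes no difference.
- spare_relay_mid (a point): Spare relay: blue, white top, upright on the bench left of the panel. Body 30 (x, grip across it) x 38 (y) x 46 mm tall on a black plug foot 22 x 30 x 14 mm; 60 mm tall in all, 60 g; the shoulder round the foot rests on the socket. Site half-way up, 30 mm above the foot's underside (the body's middle is 7 mm higher); z up; half a turn makes no difference.
- socket_left (a point): Left (seen from the robot) socket on the fixed panel: black block 50 (x) x 56 (y) mm, its top face 36 mm above the bench, with a chamfered hole 24 (x) x 32 (y) mm, 15 mm deep: 1 mm clearance all round. Site at the middle of the hole's mouth; z up, y along the row (sockets 66 mm apart). Fully home, a relay's point is 16 mm above this one. All else on the panel is lower.
- socket_right (a point): Right (seen from the robot) socket on the fixed panel: black block 50 (x) x 56 (y) mm, its top face 36 mm above the bench, with a chamfered hole 24 (x) x 32 (y) mm, 15 mm deep: 1 mm clearance all round. Site at the middle of the hole's mouth; z up, y along the row (sockets 66 mm apart). Fully home, a relay's point is 16 mm above this one. All else on the panel is lower.
- scrap_bin: The red open bin at the right-hand end of the bench (not the one far left), 136 (x) x 92 (y) x 54 mm high, fixed. Origin on its underside at its middle, x along its length, z up. Floor 2 mm thick; free inside from x = -52 to +65 mm and y = -40 to +40 mm; the wall at the -x end is only 30 mm high, and outside it a label lip reaches x = -68 mm.
- hopper_knob (a point): Obstacle: the red knob (28 mm) on a lever of the grey hopper stand that is fixed behind the panel. Site at its middle, about 210 mm above the bench. It juts out between panel and bin, farther towards the robot than the rest of the stand; pass above it or on its near side, reckoning with the width of the gripper's body.
- tape: Bystander: yellow roll of tape, 63 mm across, 19 mm high, lying flat; origin under its centre.
- yellow_driver: Bystander: screwdriver with a yellow handle, 183 mm long (along its y), 29 mm high; origin under its middle.
- black_marker: Bystander: black marker pen, 129 mm long (along its y), 12 mm high; origin under its middle.

How it is judged:
At the end, for the whole second after the job is handed in: Spare and good relay each sit in a socket, fully home (middle within 3.5 mm of the hole's centre and 2.5 mm of home height, turned < 0.07 rad, tilted < 0.06 rad); the burnt relay rests between the red bin's walls, its middle < 45 mm above the underside; both handled relays still (((horizontal distance between spare_relay_mid and socket_left below 0.0035 m and z of spare_relay_mid in the frame of socket_left below 0.0185 m and angle between the x axis of spare_relay_mid and the x axis of socket_left, either way round below 0.07 rad and angle between each of spare_relay_mid, good_relay_mid's own z axis and vertical below 0.06 rad and horizontal distance between good_relay_mid and socket_right below 0.0035 m and z of good_relay_mid in the frame of socket_right below 0.0185 m and angle between the x axis of good_relay_mid and the x axis of socket_right, either way round below 0.07 rad) or (horizontal distance between spare_relay_mid and socket_right below 0.0035 m and z of spare_relay_mid in the frame of socket_right below 0.0185 m and angle between the x axis of spare_relay_mid and the x axis of socket_right, either way round below 0.07 rad and angle between each of spare_relay_mid, good_relay_mid's own z axis and vertical below 0.06 rad and horizontal distance between good_relay_mid and socket_left below 0.0035 m and z of good_relay_mid in the frame of socket_left below 0.0185 m and angle between the x axis of good_relay_mid and the x axis of socket_left, either way round below 0.07 rad)) and x of burnt_relay_mid in the frame of scrap_bin between -0.052 and 0.06 m and y of burnt_relay_mid in the frame of scrap_bin between -0.038 and 0.038 m and z of burnt_relay_mid in the frame of scrap_bin below 0.045 m and linear speed of each of burnt_relay, spare_relay below 0.02 m/s); the robot touches nothing.
It fails at once if a bystander (tape, screwdriver or marker) is moved by more than 30 mm (distance of any of tape, yellow_driver, black_marker from where it was at the start of the episode above 0.03 m).
It fails at once if the good relay is pulled or knocked more than 10 mm from its place (distance of good_relay_mid from where it was at the start of the episode above 0.01 m).
It also fails if it takes over 72 s, if anything falls off the work surface, if the arm or the gripper's body presses on something with over 40 N, if the wrist force passes 120 N, or if a joint passes its speed limit or range.

## Working session

There is one attempt and no reset: what is moved stays moved. The work goes in short steps, each a Python script; the robot and the scene stay as the last script left them, time stands still between calls to the robot, and variables do not carry over. Pictures are saved under pics/ and viewed, and the job is handed in when it is done.

```bash
mkdir -p pics; ls
python3 - <<'E'
from plant import manip, fingers, vision, ticket
import cv2, numpy as np
for n in("side","top"):
    im,d=vision.get_image(n); cv2.imwrite(f"pics/{n}0.png",im[:,:,::-1]); np.savez(f"{n}0.npz",im=im,d=d)
    print(n,vision.camera_info(n))
print(manip.read_time(),manip.read_tcp_pos(),manip.read_ee_rot(),manip.read_opening())
E
```

```text
pics
side {'fx': 451.4806744166511, 'fy': 451.4806744166511, 'cx': 316.9862262997207, 'cy': 200.5648502654088, 'dist_coeffs': array([0.01644638, 0.        , 0.        , 0.        , 0.        ]), 'R': array([[-0.95350618, -0.30104825, -0.01399741],
       [-0.17300968,  0.58481899, -0.79249883],
       [ 0.24676634, -0.75323084, -0.60971278]]), 't': array([0.54358099, 0.14308186, 1.53946445])}
top {'fx': 440.6266928520341, 'fy': 440.6266928520341, 'cx': 326.30833961779854, 'cy': 204.73038352844884, 'dist_coeffs': array([-0.01347258,  0.        ,  0.        ,  0.        ,  0.        ]), 'R': array([[ 0.00437699, -0.99997088,  0.00625159],
       [-0.9800682 , -0.00553138, -0.19858429],
       [ 0.19861309, -0.00525778, -0.98006387]]), 't': array([0.10329896, 0.55242993, 1.18240888])}
0.1 [ 0.16101387 -0.49947682  0.24189737] [-2.53892762e+00  1.84921038e+00  9.36006096e-04] 0.0854194933535677
```

View pics/side0.png

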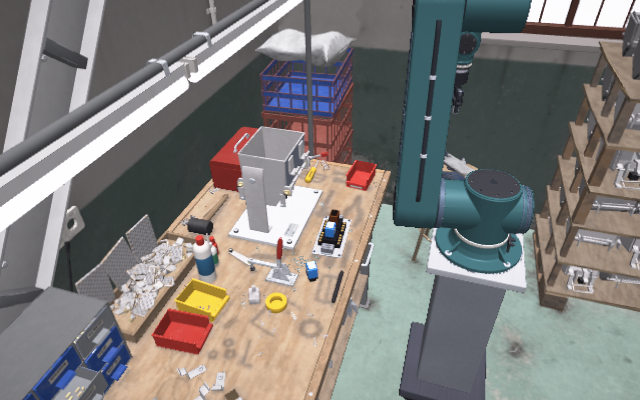

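View pics/top0.png

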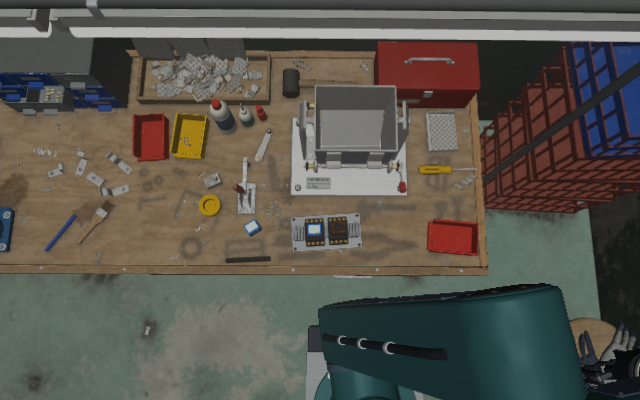

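The top view shows the good blue relay at (315,229) in the left socket and the burnt one at (338,230) in the right. The spare is at (253,227) and turned, the red bin is at (453,237) and the knob at (402,187). I'll zoom in next.

Run:
```python
import cv2, numpy as np
t=cv2.imread("pics/top0.png"); s=cv2.imread("pics/side0.png")
cv2.imwrite("pics/topz1.png",cv2.resize(t[195:265,225:385],None,fx=5,fy=5,interpolation=cv2.INTER_CUBIC))
cv2.imwrite("pics/topz2.png",cv2.resize(t[150:270,390:490],None,fx=5,fy=5,interpolation=cv2.INTER_CUBIC))
cv2.imwrite("pics/sidez1.png",cv2.resize(s[150:300,240:390],None,fx=4,fy=4,interpolation=cv2.INTER_CUBIC))
```

```text
(no output)
```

View pics/topz1.png

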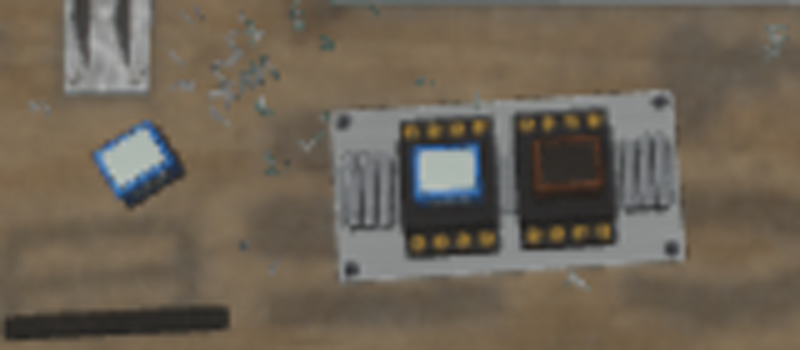

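View pics/topz2.png

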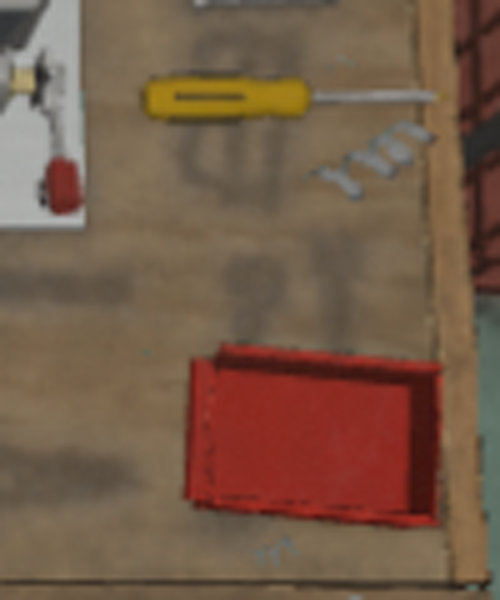

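View pics/sidez1.png

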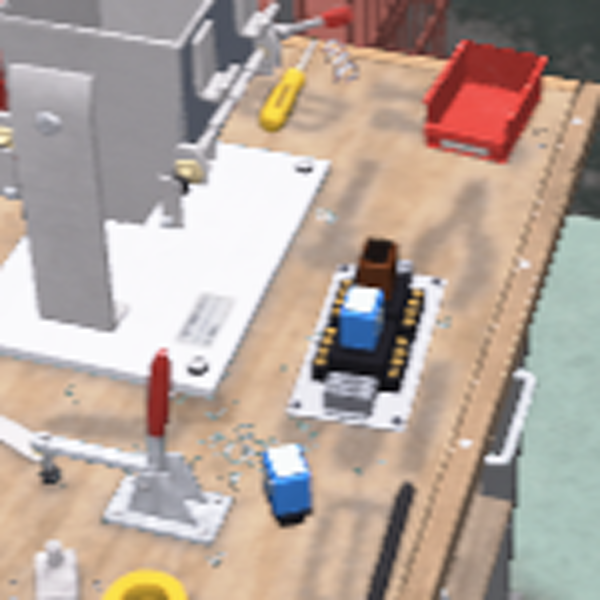

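```bash
cat > h.py <<'E'
import cv2, numpy as np
from plant import vision
CI={n:vision.camera_info(n) for n in("side","top")}
def ray(n,uv):
    c=CI[n];K=np.array([[c["fx"],0,c["cx"]],[0,c["fy"],c["cy"]],[0,0,1.]])
    p=cv2.undistortPoints(np.array(uv,float).reshape(-1,1,2),K,c["dist_coeffs"]).reshape(-1,2)
    d=np.c_[p,np.ones(len(p))]@c["R"]; o=-c["R"].T@c["t"]; return o,d
def plane(n,uv,z):
    o,d=ray(n,uv); return o+d*((z-o[2])/d[:,2])[:,None]
def proj(n,X):
    c=CI[n];K=np.array([[c["fx"],0,c["cx"]],[0,c["fy"],c["cy"]],[0,0,1.]])
    return cv2.projectPoints(np.array(X,float).reshape(-1,1,3),cv2.Rodrigues(c["R"])[0],c["t"],K,c["dist_coeffs"])[0].reshape(-1,2)
def tri(a,b):
    o1,d1=ray("top",a);o2,d2=ray("side",b);d1=d1[0];d2=d2[0]
    s=np.linalg.lstsq(np.c_[d1,-d2],o2-o1,rcond=None)[0]
    p,q=o1+s[0]*d1,o2+s[1]*d2; return (p+q)/2,np.linalg.norm(p-q)
def comps(mask,box,minA=15):
    x0,y0,x1,y1=box; m=np.zeros(mask.shape,np.uint8); m[y0:y1,x0:x1]=mask[y0:y1,x0:x1]
    cs,_=cv2.findContours(m,cv2.RETR_EXTERNAL,cv2.CHAIN_APPROX_NONE)
    out=[]
    nl,lab,st,ce=cv2.connectedComponentsWithStats(m)
    for i in range(1,nl):
        if st[i,4]>=minA:
            ys,xs=np.nonzero(lab==i); out.append((st[i,4],ce[i],cv2.minAreaRect(np.c_[xs,ys].astype(np.float32)),st[i,:4]))
    return out
E
python3 - <<'E'
from h import *
np.set_printoptions(precision=4,suppress=True)
for n in CI: print(n,-CI[n]["R"].T@CI[n]["t"])
L={n:np.load(f"{n}0.npz") for n in CI}
def hsv(n): return cv2.cvtColor(L[n]["im"],cv2.COLOR_RGB2HSV)
t=hsv("top");s=hsv("side")
white=lambda h:((h[...,1]<60)&(h[...,2]>150)).astype(np.uint8)
blue=lambda h:((h[...,0]>98)&(h[...,0]<120)&(h[...,1]>120)&(h[...,2]>80)).astype(np.uint8)
red=lambda h:(((h[...,0]<6)|(h[...,0]>174))&(h[...,1]>150)&(h[...,2]>60)).astype(np.uint8)
brown=lambda h:((h[...,0]<14)&(h[...,1]>120)&(h[...,2]>40)&(h[...,2]<140)).astype(np.uint8)
for nm,h,box,f in [("good top W","t",(305,215,325,245),white),("spare top W","t",(240,213,265,240),white),
  ("good top WB","t",(305,215,325,245),lambda h:white(h)|blue(h)),("spare top WB","t",(240,213,265,240),lambda h:white(h)|blue(h)),
  ("burnt top","t",(328,215,352,245),brown),("knob top","t",(390,170,415,200),red),("bin top","t",(420,210,485,260),red),
  ("good side W","s",(318,216,345,240),white),("spare side W","s",(300,255,322,285),white),("burnt side","s",(320,205,345,225),brown),("knob side","s",(315,145,335,160),red)]:
    for a,c,r,st in comps(f(t if h=="t" else s),box): print(nm,a,c,r[1],round(r[2],1),st)
for p in [(315,228.5),(253,227),(338.6,227.6),(402,187)]:
    print(p,L["top"]["d"][int(p[1]),int(p[0])])
E
```

```text
side [0.1632 1.2395 1.0596]
top [0.3061 0.1126 1.2679]
good top W 86 [313.8837 228.5   ] (7.0, 10.0) 90.0 [309 225  11   8]
spare top W 78 [251.0641 225.8974] (7.211102485656738, 10.53930377960205) 56.3 [246 221  12  11]
good top WB 140 [313.7286 228.9   ] (11.04535961151123, 14.033040046691895) 84.8 [307 223  15  13]
spare top WB 115 [251.7826 226.3391] (10.289915084838867, 13.205390930175781) 59.0 [245 220  15  14]
burnt top 23 [335.9565 229.8696] (13.0, 9.0) 0.0 [332 223  14  10]
knob top 44 [402.0682 186.7273] (9.0, 4.0) 90.0 [400 182   5  10]
bin top 1644 [452.3802 236.7652] (51.55382537841797, 33.391849517822266) 4.9 [427 219  51  37]
good side W 74 [321.9054 224.4054] (23.0, 10.0) 90.0 [318 216  11  24]
good side W 43 [329.7442 224.3023] (5.0, 8.0) 90.0 [326 222   9   6]
spare side W 138 [312.5072 261.0435] (13.0, 16.0) 90.0 [305 255  17  14]
spare side W 36 [302.3333 263.25  ] (13.0, 5.0) 90.0 [300 258   6  14]
spare side W 23 [319.6087 280.7391] (8.0, 4.0) 90.0 [317 276   5   9]
burnt side 75 [334.0133 217.32  ] (8.558396339416504, 13.02364730834961) 7.1 [329 211  10  14]
knob side 26 [324.1154 153.8462] (3.7947328090667725, 6.324554920196533) 71.6 [321 152   7   5]
(315, 228.5) 1.194383
(253, 227) 1.2206179
(338.6, 227.6) 1.1979672
(402, 187) 1.0776885
```

Run:
```python
from h import *
np.set_printoptions(precision=4,suppress=True)
print("good",plane("top",[313.88,228.5],.082)); 
print("spare",plane("top",[251.06,225.9],.060), "WB",plane("top",[251.6,226.2],.060))
print("burnt rim",plane("top",[338.1,227.3],.082))
L={n:np.load(f"{n}0.npz") for n in CI}
t=cv2.cvtColor(L["top"]["im"],cv2.COLOR_RGB2HSV)
gold=((t[...,0]>10)&(t[...,0]<25)&(t[...,1]>120)&(t[...,2]>100)).astype(np.uint8)
up=L["top"]["im"][210:255,285:368]
for a,c,r,st in comps(gold,(300,210,352,250),1): print("gold",a,c,plane("top",c,.03)[0])
# knob
print("knob",tri([402.07,186.7],[324.1,153.8]), plane("top",[402.07,186.7],.21))
# spare triang, good side
print("spare tri",tri([251.06,225.9],[312.5,261.0])); print("good tri",tri([313.88,228.5],[329.74,224.3]))
# bin corners: minarearect of red
red=(((t[...,0]<6)|(t[...,0]>174))&(t[...,1]>150)&(t[...,2]>60)).astype(np.uint8)
m=np.zeros_like(red);m[210:260,420:485]=red[210:260,420:485]
ys,xs=np.nonzero(m); b=cv2.boxPoints(cv2.minAreaRect(np.c_[xs,ys].astype(np.float32))); print(b,plane("top",b,.054))
for n,p in [("tape",(209,205)),("marker",(248,260)),("driver",(437,170)),("drvL",(418,170)),("lever",(243,190))]: print(n,plane("top",p,.015))
# tri bin corner candidates; hopper things
d=L["top"]["d"]
def w(u,v):
    o,dd=ray("top",(u,v)); return o+dd[0]*d[v,u]
for p in [(402,187),(238,188),(245,165),(355,160),(310,165),(395,160),(320,90),(395,90),(427,80),(313,228),(338,227),(252,226),(455,237)]: print(p,w(*p))
```

```text
good [[0.4804 0.1397 0.082 ]]
spare [[0.4899 0.3141 0.06  ]] WB [[0.4891 0.3126 0.06  ]]
burnt rim [[0.484  0.0739 0.082 ]]
gold 5 [320.4 219.8] [0.5131 0.1226 0.03  ]
gold 6 [330.  219.5] [0.5141 0.0952 0.03  ]
gold 4 [334.25 219.  ] [0.5156 0.0831 0.03  ]
gold 5 [338.8 218.6] [0.5169 0.0702 0.03  ]
gold 4 [343.5 218.5] [0.5172 0.0568 0.03  ]
gold 5 [306.8 220.6] [0.5106 0.1612 0.03  ]
gold 4 [311.5 220.5] [0.511  0.1479 0.03  ]
gold 6 [316.  220.5] [0.511  0.1351 0.03  ]
gold 4 [331.5 241.5] [0.4513 0.0908 0.03  ]
gold 7 [336.     241.2857] [0.452  0.0781 0.03  ]
gold 5 [340.4 240.8] [0.4534 0.0657 0.03  ]
gold 5 [345.6 240.8] [0.4535 0.0511 0.03  ]
gold 6 [308.5 243. ] [0.4467 0.1556 0.03  ]
gold 6 [312.8333 242.8333] [0.4473 0.1434 0.03  ]
gold 4 [317.5 242.5] [0.4483 0.1303 0.03  ]
gold 6 [322.  242.5] [0.4483 0.1176 0.03  ]
knob (array([ 0.5667, -0.0808,  0.2083]), np.float64(0.001604183309082155)) [[ 0.5671 -0.0803  0.21  ]]
spare tri (array([0.4866, 0.3119, 0.0717]), np.float64(0.003168089593897273))
good tri (array([0.4805, 0.1397, 0.079 ]), np.float64(0.0005766499339540498))
[[425.4984 251.1856]
 [428.3501 217.9157]
 [479.7155 222.3185]
 [476.8639 255.5883]] [[ 0.4229 -0.1681  0.054 ]
 [ 0.5161 -0.1798  0.054 ]
 [ 0.5043 -0.3236  0.054 ]
 [ 0.4114 -0.3097  0.054 ]]
tape [[0.5573 0.4459 0.015 ]]
marker [[0.3993 0.3266 0.015 ]]
driver [[ 0.6666 -0.2209  0.015 ]]
drvL [[ 0.6662 -0.1646  0.015 ]]
lever [[0.6025 0.3492 0.015 ]]
(402, 187) [ 0.5635 -0.0781  0.2215]
(238, 188) [0.5727 0.3343 0.1632]
(245, 165) [0.6667 0.3392 0.0544]
(355, 160) [0.6333 0.036  0.216 ]
(310, 165) [0.6277 0.1487 0.1888]
(395, 160) [ 0.6972 -0.0977  0.013 ]
(320, 90) [0.7884 0.1237 0.2816]
(395, 90) [ 0.7793 -0.0538  0.3031]
(427, 80) [ 0.8945 -0.174   0.1314]
(313, 228) [0.4822 0.1422 0.0791]
(338, 227) [0.4849 0.0741 0.082 ]
(252, 226) [0.4899 0.3118 0.0585]
(455, 237) [ 0.4695 -0.2677  0.0012]
```

```bash
cat >> h.py <<'E'
def softwhite(im,box,hard=150):
    x0,y0,x1,y1=box; I=im[y0:y1,x0:x1].astype(float); h=cv2.cvtColor(im[y0:y1,x0:x1],cv2.COLOR_RGB2HSV)
    m=((h[...,1]<60)&(h[...,2]>hard)).astype(np.uint8)
    n,l,s,c=cv2.connectedComponentsWithStats(m); k=1+np.argmax(s[1:,4]); m=(l==k).astype(np.uint8)
    D=cv2.dilate(m,np.ones((3,3),np.uint8)); R=I[...,0]; hi=np.median(R[m>0]); lo=np.percentile(R[D>0],5)
    W=np.clip((R-lo)/(hi-lo),0,1)*D
    ys,xs=np.mgrid[y0:y1,x0:x1]; c=np.array([(W*xs).sum(),(W*ys).sum()])/W.sum()
    dx,dy=xs-c[0],ys-c[1]; C=np.array([[(W*dx*dx).sum(),(W*dx*dy).sum()],[(W*dx*dy).sum(),(W*dy*dy).sum()]])/W.sum()
    w,v=np.linalg.eigh(C); return c,v[:,1],np.sqrt(12*w),W.sum()
E
python3 - <<'E'
from h import *
np.set_printoptions(precision=4,suppress=True)
L={n:np.load(f"{n}0.npz") for n in CI}
T=L["top"]["im"]; S=L["side"]["im"]
for nm,b,z in [("good",(304,216,326,244),.082),("spare",(240,214,264,240),.06)]:
    c,v,sz,a=softwhite(T,b); P=plane("top",[c,c+v*4,c-v*4],z); d=P[1]-P[2]; d*=np.sign(d[1])
    print(nm,c,sz,a,P[0],"yaw",np.arctan2(-d[0],d[1]))
for nm,b in [("spare side",(303,258,321,272)),("good side",(324,219,338,230))]: print(nm,softwhite(S,b))
t=cv2.cvtColor(T,cv2.COLOR_RGB2HSV);s=cv2.cvtColor(S,cv2.COLOR_RGB2HSV)
red=lambda h:(((h[...,0]<8)|(h[...,0]>172))&(h[...,1]>120)&(h[...,2]>60)).astype(np.uint8)
for a,c,r,st in comps(red(t),(225,175,260,200),5): print("lever t",a,c,st)
for a,c,r,st in comps(red(s),(265,225,300,265),5): print("lever s",a,c,st)
dk=((t[...,2]<60)).astype(np.uint8)
for a,c,r,st in comps(dk,(220,250,275,268),15): print("marker",a,c,st)
E
python3 - <<'E'
import cv2
t=cv2.imread("pics/top0.png"); s=cv2.imread("pics/side0.png")
a=cv2.resize(t[205:245,235:275],None,fx=10,fy=10,interpolation=cv2.INTER_NEAREST)
b=cv2.resize(s[250:290,295:335],None,fx=10,fy=10,interpolation=cv2.INTER_NEAREST)
cv2.imwrite("pics/z3.png",cv2.hconcat([a,b]))
E
```

```text
good [313.7266 228.6817] [ 8.1973 11.2031] 90.55656858682138 [0.4799 0.1401 0.082 ] yaw 0.08314801403110247
spare [250.8704 226.0093] [ 8.1896 11.0405] 87.32954066582386 [0.4896 0.3146 0.06  ] yaw 0.6088978692022983
spare side (array([312.1218, 262.621 ]), array([-0.9934, -0.1151]), array([10.3587, 14.4608]), np.float64(123.4622030237581))
good side (array([329.5195, 224.2871]), array([-0.9996,  0.0296]), array([6.2641, 8.2945]), np.float64(48.18007338413774))
lever t 36 [237.8333 188.4444] [234 185   9   8]
lever s 86 [279.1628 248.8605] [277 239   5  20]
marker 188 [247.2713 259.2819] [226 257  44   6]
```

View pics/z3.png

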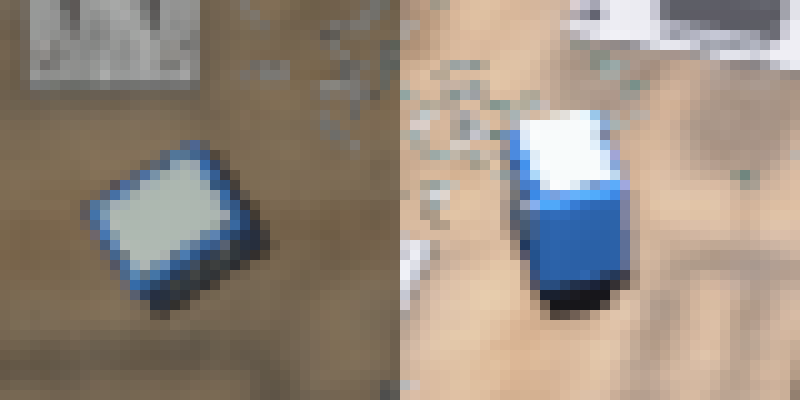

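The spare's cap is at (251,226) in the top view with yaw about 0.6. The burnt relay should be at about (0.484, 0.074), which agrees with good plus 66 mm along the row, and the panel yaw is about 0.064. Now I'll approach the burnt relay.

```bash
cat >> h.py <<'E'
from plant import manip,fingers,ticket
from scipy.spatial.transform import Rotation as Ro
def down(a):  # jaws along (cos a, sin a)
    c,s=np.cos(a),np.sin(a); return Ro.from_matrix(np.array([[c,s,0],[s,-c,0],[0,0,-1.]])).as_rotvec()
def st(tag=""): print(tag,"t%.2f"%manip.read_time(),"tcp",np.round(manip.read_tcp_pos(),4),"F",np.round(manip.read_force(),2),"T",np.round(manip.read_wrist_torque(),2),"op %.4f"%manip.read_opening())
E
python3 - <<'E'
from h import *
np.set_printoptions(precision=3,suppress=True)
for p,a in [((.40,-.25,.25),.064),((.42,-.05,.22),.064),((.484,.074,.15),.064),((.484,.074,.054),.064),((.463,-.255,.06),-.085),((.4896,.3146,.035),.6),((.4896,.3146,.2),.6)]:
    for o in (0,np.pi): print(p,o,manip.inverse_kinematics(np.array(p),down(a+o)))
E
```

```text
(0.4, -0.25, 0.25) 0 [-0.732  0.169 -0.153  1.249  0.     0.775]
(0.4, -0.25, 0.25) 3.141592653589793 [-0.732  0.169 -0.153  1.249  0.    -2.366]
(0.42, -0.05, 0.22) 0 [-0.312  0.098 -0.322  1.151  0.     1.195]
(0.42, -0.05, 0.22) 3.141592653589793 [-0.312  0.098 -0.322  1.151  0.    -1.946]
(0.484, 0.074, 0.15) 0 [-0.015  0.252 -0.324  0.995  0.     1.492]
(0.484, 0.074, 0.15) 3.141592653589793 [-0.015  0.252 -0.324  0.995  0.    -1.65 ]
(0.484, 0.074, 0.054) 0 [-0.015  0.344 -0.487  0.739  0.     1.492]
(0.484, 0.074, 0.054) 3.141592653589793 [-0.015  0.344 -0.487  0.739  0.    -1.65 ]
(0.463, -0.255, 0.06) 0 [-0.658  0.394 -0.383  0.795 -0.     0.998]
(0.463, -0.255, 0.06) 3.141592653589793 [-0.658  0.394 -0.383  0.795  0.    -2.143]
(0.4896, 0.3146, 0.035) 0 [ 0.431  0.496 -0.279  0.796 -0.     1.402]
(0.4896, 0.3146, 0.035) 3.141592653589793 [ 0.431  0.496 -0.279  0.796  0.    -1.74 ]
(0.4896, 0.3146, 0.2) 0 [ 0.431  0.376  0.005  1.2   -0.     1.402]
(0.4896, 0.3146, 0.2) 3.141592653589793 [ 0.431  0.376  0.005  1.2    0.    -1.74 ]
```

Run:
```python
from h import *
o=down(.064)
manip.move_to(np.array([.40,-.25,.25]),o); st()
manip.move_to(np.array([.42,-.05,.22]),o); st()
manip.move_to(np.array([.484,.074,.15]),o); st()
fingers.command_gripper(.060,30); st("open")
manip.line_to(np.array([.484,.074,.095]),feed=.12); st()
im,d=vision.get_image("side"); cv2.imwrite("pics/s1.png",cv2.resize(im[130:270,250:400,::-1],None,fx=4,fy=4,interpolation=cv2.INTER_CUBIC))
```

```text
t1.40 tcp [ 0.3998 -0.2507  0.2499] F [ 0.16 -0.4  -0.14] T [-0.02  0.02  0.02] op 0.0854
 t2.23 tcp [ 0.4204 -0.0511  0.2202] F [-0.06  1.3   0.26] T [-0.05  0.02  0.04] op 0.0852
 t2.89 tcp [0.4844 0.0731 0.1499] F [ 0.29 -1.26  0.73] T [ 0.03 -0.01 -0.04] op 0.0857
open t3.27 tcp [0.4841 0.0734 0.1504] F [0.03 0.6  0.06] T [-0.02 -0.02  0.01] op 0.0604
 t3.88 tcp [0.4842 0.074  0.0955] F [0.54 0.07 0.27] T [ 0.02 -0.05 -0.01] op 0.0597
```

View pics/s1.png

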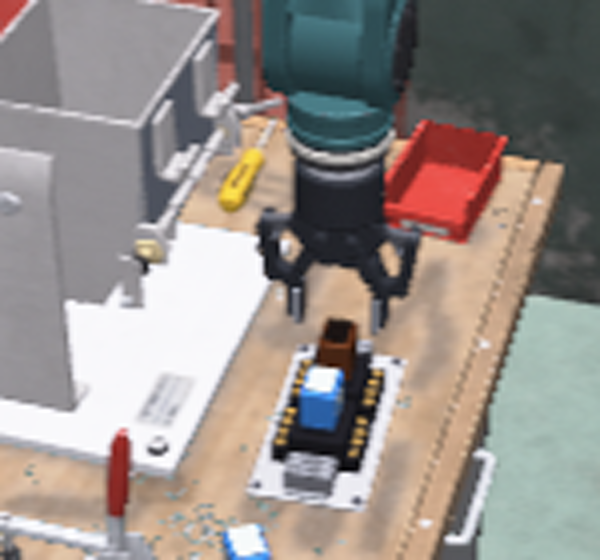

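The side view shows the open jaws at about (321,205) and (345,208), either side of the burnt relay at (335,216), with the good relay clear. I'll go down and grip.

Run:
```python
from h import *
manip.line_to(np.array([.484,.074,.052]),feed=.1); manip.wait(.2); st("down")
fingers.command_gripper(.0,40); manip.wait(.2); st("grip")
p=manip.read_tcp_pos()
manip.line_to(np.array([.484,.074,.075]),feed=.05); st("lift"); 
manip.line_to(np.array([.484,.074,.145]),feed=.1); manip.wait(.2); st("up")
im,d=vision.get_image("side"); cv2.imwrite("pics/s2.png",cv2.resize(im[110:250,250:400,::-1],None,fx=4,fy=4,interpolation=cv2.INTER_CUBIC))
```

```text
down t4.71 tcp [0.4844 0.074  0.0526] F [-0.73  0.63 -0.53] T [-0.02  0.04  0.01] op 0.0599
grip t5.28 tcp [0.4842 0.074  0.0523] F [-1.17  0.1   5.39] T [ 0.06  0.22 -0.03] op 0.0296
lift t5.88 tcp [0.484  0.074  0.0751] F [-0.52  1.28 -0.46] T [ 0.05 -0.03  0.  ] op 0.0295
up t6.93 tcp [0.4837 0.074  0.1445] F [-0.12  0.17 -0.82] T [0.02 0.01 0.01] op 0.0299
```

View pics/s2.png

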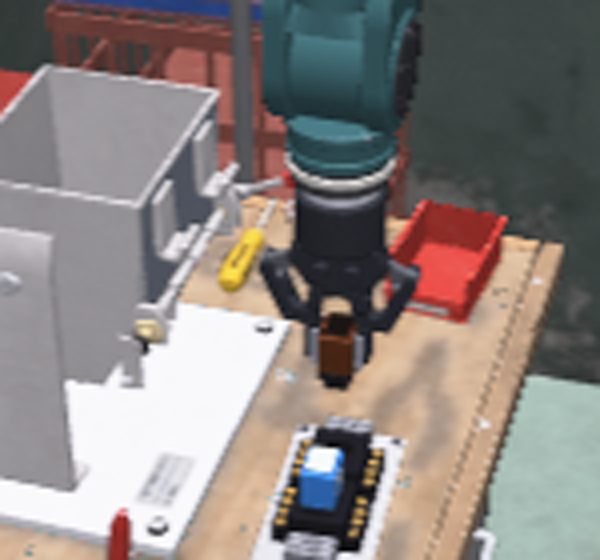

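The burnt relay is out and held in the jaws at (335,197), and the right socket is empty. Next I'll take it to the bin, passing on the near side of the knob.

Run:
```python
from h import *
manip.line_to(np.array([.43,.02,.145]),feed=.2)
manip.line_to(np.array([.42,-.14,.145]),feed=.2); st()
manip.move_to(np.array([.463,-.255,.145]),down(-.085)); manip.wait(.2); st("over bin")
manip.line_to(np.array([.463,-.255,.085]),feed=.1);manip.wait(.2); st()
for n in CI:
    im,d=vision.get_image(n); cv2.imwrite(f"pics/{n}3.png",im[:,:,::-1])
a=cv2.imread("pics/side3.png")[110:230,280:420]; b=cv2.imread("pics/top3.png")[190:280,400:500]
cv2.imwrite("pics/b3.png",cv2.resize(a,None,fx=4,fy=4,interpolation=cv2.INTER_CUBIC));cv2.imwrite("pics/b3t.png",cv2.resize(b,None,fx=4,fy=4,interpolation=cv2.INTER_CUBIC))
```

```text
t8.47 tcp [ 0.42   -0.1392  0.1449] F [ 0.07 -0.12 -1.32] T [0.01 0.01 0.03] op 0.0296
over bin t9.22 tcp [ 0.4629 -0.2539  0.1452] F [ 0.5   0.31 -0.9 ] T [-0.03  0.04  0.02] op 0.0296
 t10.18 tcp [ 0.4633 -0.2552  0.0856] F [ 0.73 -0.37 -1.59] T [-0.01  0.03 -0.01] op 0.0295
```

View pics/b3.png

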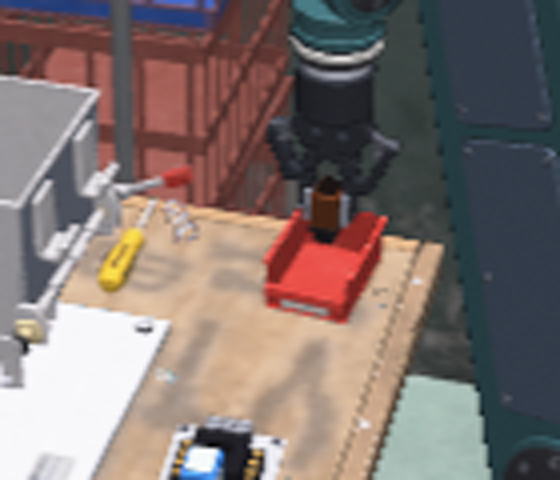

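View pics/b3t.png

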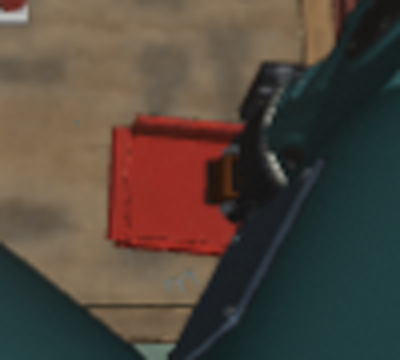

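Run:
```python
from h import *
print(proj("top",[[.463,-.236,.115],[.463,-.236,.069],[.463,-.255,.0]]),proj("side",[[.463,-.255,.115],[.463,-.255,.055],[.463,-.255,0]]))
m=np.array([-.085,-.9964]);y=np.array([.9964,-.085])
c=np.array([.4637,-.249])
for z in(.054,):print(proj("top",[[*(c+m*a+y*b),z] for a,b in((.068,.046),(.068,-.046),(-.055,.046),(-.055,-.046))]))
manip.line_to(np.array([.463,-.252,.047]),feed=.1);manip.wait(.2); st("low")
fingers.command_gripper(.046); manip.wait(.4); st("open")
manip.line_to(np.array([.463,-.252,.15]),feed=.15); st()
manip.move_to(np.array([.42,-.13,.18]),down(.064)); manip.move_to(np.array([.40,.05,.2]),down(.064)); 
manip.move_to(np.array([.40,.25,.2]),down(.6)); manip.wait(.2); st()
for n in CI:
    im,d=vision.get_image(n); cv2.imwrite(f"pics/{n}4.png",im[:,:,::-1]); np.savez(f"{n}4.npz",im=im,d=d)
a=cv2.imread("pics/side4.png")[140:290,280:400]; b=cv2.imread("pics/top4.png")[190:280,290:490]
cv2.imwrite("pics/b4.png",cv2.resize(a,None,fx=4,fy=4,interpolation=cv2.INTER_CUBIC));cv2.imwrite("pics/b4t.png",cv2.resize(b,None,fx=4,fy=4,interpolation=cv2.INTER_CUBIC))
```

```text
[[455.74876003 233.91809842]
 [450.82286021 236.15921267]
 [450.61737249 239.25394275]] [[362.07223794 155.47309253]
 [361.36765515 168.23588334]
 [360.74737708 179.48843034]]
[[478.69183884 222.51146235]
 [477.98124643 255.3385704 ]
 [434.88230819 218.60329844]
 [433.5207645  251.36091859]]
low t11.01 tcp [ 0.4633 -0.2523  0.0476] F [0.77 0.58 0.48] T [0.04 0.06 0.01] op 0.0292
open t11.72 tcp [ 0.463 -0.252  0.047] F [-0.02  0.27 -0.63] T [-0.04  0.01  0.01] op 0.0460
 t12.55 tcp [ 0.4627 -0.2517  0.1492] F [-0.36 -0.36 -0.45] T [-0.01  0.06 -0.01] op 0.0461
 t14.92 tcp [0.4005 0.2488 0.2001] F [ 1.51 -0.14  0.39] T [ 0.   -0.   -0.01] op 0.0460
```

View pics/b4.png

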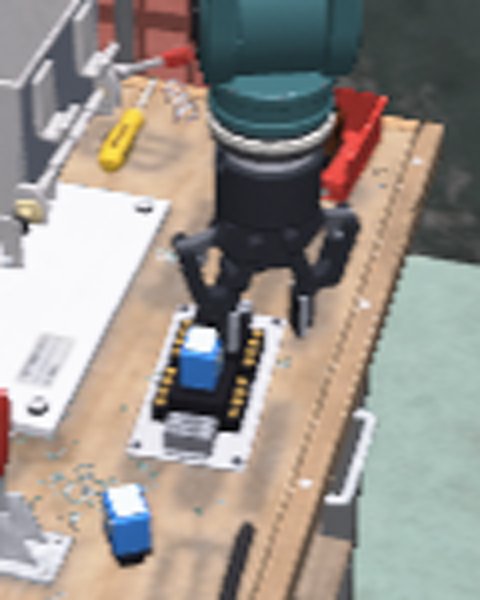

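View pics/b4t.png

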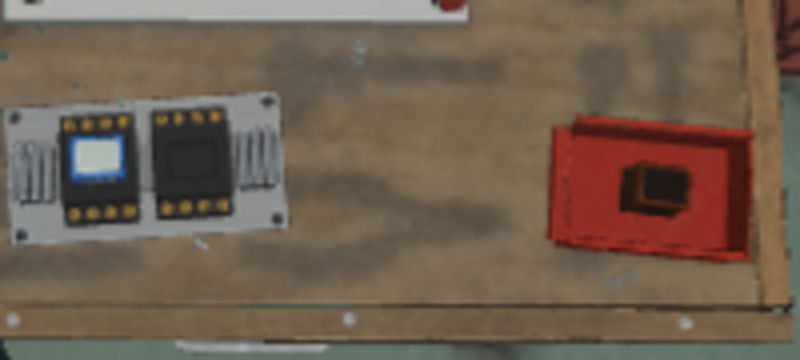

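The burnt relay now stands upright in the bin at (456,237). The empty hole shows at about (338,229.5) in the top view. I'll measure the hole against the good relay.

Run:
```python
from h import *
np.set_printoptions(precision=4,suppress=True)
im=np.load("top4.npz")["im"]
g=im[210:250,300:355].astype(float).mean(2)
z=np.clip((g-10)*4,0,255).astype(np.uint8)
cv2.imwrite("pics/hole.png",cv2.resize(z,None,fx=14,fy=14,interpolation=cv2.INTER_NEAREST))
print(g[13:27,28:48].astype(int))
c,v,sz,a=softwhite(im,(304,216,326,244)); print("good",c,sz,plane("top",c,.082))
c,v,sz,a=softwhite(im,(240,214,264,240)); P=plane("top",[c,c+4*v,c-4*v],.06); d=P[1]-P[2]; d*=np.sign(d[1]); print("spare",c,sz,P[0],np.arctan2(-d[0],d[1]))
```

```text
[[44 45 44 45 44 44 44 44 44 44 45 44 43 45 44 44 43 44 50 84]
 [44 44 44 45 45 45 43 44 41 42 42 42 41 42 41 42 43 44 47 73]
 [45 44 44 42 39 38 39 37 36 38 37 37 36 35 36 37 43 44 45 68]
 [45 44 44 40 39 38 37 38 40 40 40 42 42 42 41 40 42 44 44 66]
 [42 44 43 41 41 43 43 42 43 42 44 44 45 44 44 39 41 44 43 67]
 [42 44 43 41 40 45 45 43 44 44 44 45 43 44 43 40 41 45 43 66]
 [41 44 44 41 40 43 44 44 44 43 44 44 44 44 43 38 40 42 44 60]
 [51 43 43 42 40 43 45 44 44 44 44 44 44 44 43 40 41 44 43 59]
 [53 44 43 42 39 45 43 44 43 43 44 44 44 44 43 40 39 44 43 59]
 [53 44 44 42 39 44 45 43 44 44 45 44 43 44 43 40 39 44 44 54]
 [69 45 44 43 38 43 44 44 44 44 44 43 42 42 40 39 37 43 43 52]
 [73 44 44 42 38 38 40 40 39 40 40 40 41 40 41 40 41 43 42 52]
 [70 43 43 44 43 42 43 43 43 43 42 42 43 43 43 43 44 44 44 52]
 [68 44 44 43 44 45 44 44 44 44 43 44 43 44 44 43 43 44 43 50]]
good [313.7315 228.6827] [ 8.2079 11.2046] [[0.4799 0.1401 0.082 ]]Traceback (most recent call last):
  File "<stdin>", line 9, in <module>
  File "h.py", line 29, in softwhite
    n,l,s,c=cv2.connectedComponentsWithStats(m); k=1+np.argmax(s[1:,4]); m=(l==k).astype(np.uint8)
                                                     ~~~~~~~~~^^^^^^^^^
    return _wrapfunc(a, 'argmax', axis=axis, out=out, **kwds)
    return bound(*args, **kwds)
ValueError: attempt to get argmax of an empty sequence
```

View pics/hole.png

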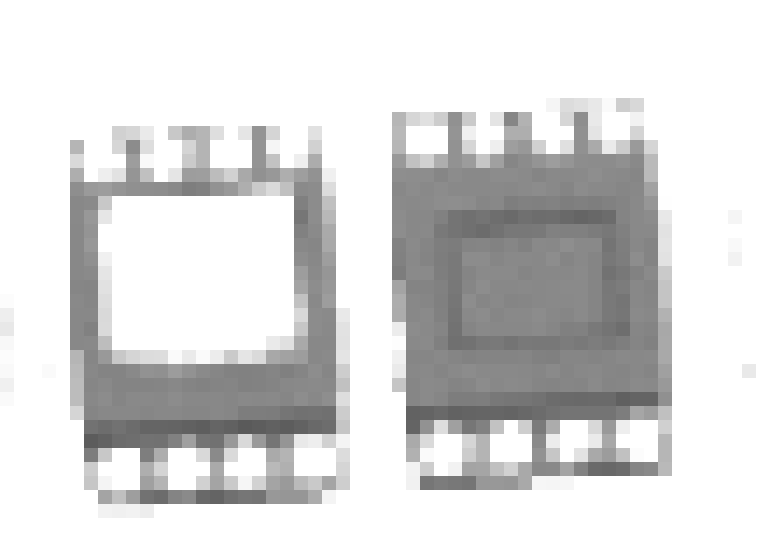

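Run:
```python
from h import *
np.set_printoptions(precision=4,suppress=True)
im=np.load("top4.npz")["im"]
g=im[:,:,:].astype(float).mean(2)
m=np.zeros(g.shape,np.uint8); m[222:236,329:346]=(g[222:236,329:346]<42.5)
n,l,s,c=cv2.connectedComponentsWithStats(m); k=1+np.argmax(s[1:,4]); 
cs,_=cv2.findContours((l==k).astype(np.uint8),cv2.RETR_EXTERNAL,cv2.CHAIN_APPROX_NONE)
r=cv2.minAreaRect(cs[0]); print(s[k],r); M=cv2.moments(cs[0]); q=(M["m10"]/M["m00"],M["m01"]/M["m00"]); print(q)
print(plane("top",[q,r[0],(337.7,229.4)],.036))
print(proj("top",[[.4841,.0742,.036],[.484,.074,.036]]))
```

```text
[331 224  14  12  81] ((337.5, 229.5), (11.0, 13.0), 90.0)
(337.63440860215053, 229.3077956989247)
[[0.4852 0.0737 0.036 ]
 [0.4847 0.0741 0.036 ]
 [0.4849 0.0735 0.036 ]]
[[337.4556 229.6941]
 [337.5266 229.7296]]
```

Run:
```python
from h import *
o=down(.6); P=[.4896,.3146]
fingers.command_gripper(.055,40)
manip.move_to(np.array([*P,.13]),o); st()
manip.line_to(np.array([*P,.07]),feed=.12);
im,d=vision.get_image("side"); a=im[180:310,240:390,::-1]
manip.line_to(np.array([*P,.030]),feed=.1); manip.wait(.2); st("down")
im,d=vision.get_image("side"); b=im[180:310,240:390,::-1]
cv2.imwrite("pics/s5.png",cv2.resize(cv2.hconcat([a,b]),None,fx=2.6,fy=2.6,interpolation=cv2.INTER_CUBIC))
```

```text
t15.86 tcp [0.4893 0.3146 0.1295] F [0.11 0.03 0.98] T [-0.01  0.   -0.  ] op 0.0548
down t17.31 tcp [0.49   0.3148 0.0307] F [0.93 0.19 0.12] T [-0.04 -0.03  0.02] op 0.0551
```

View pics/s5.png

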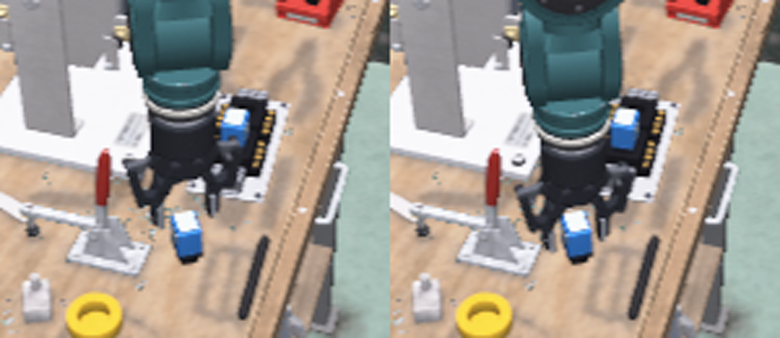

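The jaws straddle the spare in the side view, with the lever, marker and tape clear. I'll grip it and carry it over.

Run:
```python
from h import *
fingers.command_gripper(0,60); manip.wait(.2); st("grip")
P=[.4896,.3146]
manip.line_to(np.array([*P,.17]),feed=.12); st("lift")
manip.move_to(np.array([.4843,.074,.17]),down(.064)); manip.wait(.2); st("over")
manip.line_to(np.array([.4843,.074,.075]),feed=.1); manip.wait(.3); st("pre")
for n in CI:
    im,d=vision.get_image(n); cv2.imwrite(f"pics/{n}6.png",im[:,:,::-1]); np.savez(f"{n}6.npz",im=im,d=d)
b=cv2.imread("pics/side6.png")[180:260,290:380]
cv2.imwrite("pics/s6.png",cv2.resize(b,None,fx=7,fy=7,interpolation=cv2.INTER_CUBIC))
b=cv2.imread("pics/top6.png")[200:260,280:380]
cv2.imwrite("pics/t6.png",cv2.resize(b,None,fx=7,fy=7,interpolation=cv2.INTER_CUBIC))
```

```text
grip t17.90 tcp [0.4898 0.3147 0.0304] F [-1.44 -0.59  5.7 ] T [-0.09  0.19  0.09] op 0.0296
lift t19.22 tcp [0.4893 0.3145 0.1693] F [-0.47 -0.98 -0.54] T [ 0.03  0.05 -0.01] op 0.0293
over t20.37 tcp [0.4845 0.075  0.1699] F [-0.57  0.65 -1.17] T [-0.03 -0.    0.02] op 0.0294
pre t21.77 tcp [0.4844 0.074  0.0752] F [-1.06  0.12 -0.8 ] T [-0.02  0.04  0.02] op 0.0294
```

View pics/s6.png

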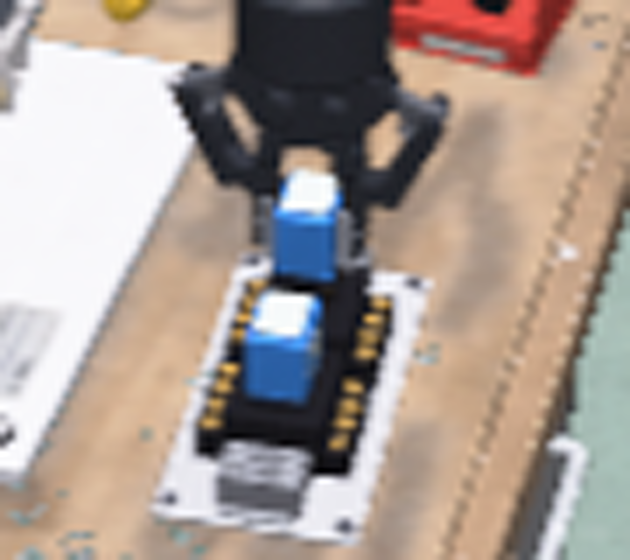

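View pics/t6.png

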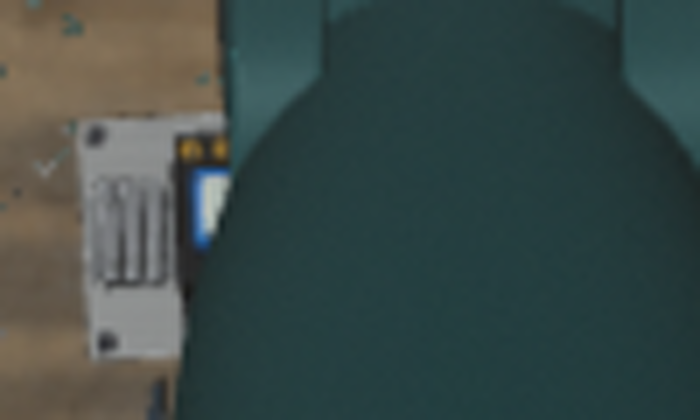

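The spare hangs straight above the right socket, at about (334,213) in the side view, and the good relay is undisturbed. I'll lower it slowly while watching the force.

```bash
cat >> h.py <<'E'
def descend(x,y,z0,z1,step=.0015,fmax=10):
    z=z0
    while z>z1:
        z=max(z-step,z1); manip.line_to(np.array([x,y,z]),feed=.03); manip.wait(.08)
        f=np.mean([manip.read_force() for _ in range(4)],0); p=manip.read_tcp_pos()
        print("z %.4f tcp %s F %s"%(z,np.round(p,4),np.round(f,1)))
        if abs(f[2])>fmax or np.hypot(f[0],f[1])>12: break
    return z
E
python3 - <<'E'
from h import *
descend(.4843,.074,.069,.056); st()
print(manip.read_time())
E
```

```text
z 0.0675 tcp [0.4843 0.074  0.0675] F [-0.8 -0.2 -0.9]
z 0.0660 tcp [0.4843 0.074  0.066 ] F [ 0.9 -0.1  0.1]
z 0.0645 tcp [0.4843 0.074  0.0645] F [-0.  -0.1  0.2]
z 0.0630 tcp [0.4843 0.074  0.063 ] F [-1.1 -0.1 -0.9]
z 0.0615 tcp [0.4843 0.074  0.0615] F [ 0.2  0.1 -0.7]
z 0.0600 tcp [0.4843 0.074  0.06  ] F [ 0.8  0.8 -0.7]
z 0.0585 tcp [0.4843 0.074  0.0585] F [-0.2  0.8  0.6]
z 0.0570 tcp [0.4843 0.074  0.057 ] F [ 0.4 -0.1  0. ]
z 0.0560 tcp [0.4843 0.074  0.056 ] F [ 0.5 -0.6 -0.5]
 t25.02 tcp [0.4843 0.074  0.056 ] F [ 0.54 -0.63 -0.45] T [-0.01 -0.    0.03] op 0.0292
25.0167
```

Run:
```python
from h import *
z=descend(.4843,.074,.056,.050,step=.001,fmax=12); st()
fingers.command_gripper(.055); manip.wait(.3); st("rel")
manip.line_to(np.array([.4843,.074,.16]),feed=.15); 
manip.move_to(np.array([.40,-.12,.2]),down(.064)); manip.wait(.2); st()
for n in CI:
    im,d=vision.get_image(n); cv2.imwrite(f"pics/{n}7.png",im[:,:,::-1]); np.savez(f"{n}7.npz",im=im,d=d)
b=cv2.imread("pics/side7.png")[180:260,290:380]
cv2.imwrite("pics/s7.png",cv2.resize(b,None,fx=7,fy=7,interpolation=cv2.INTER_CUBIC))
b=cv2.imread("pics/top7.png")[200:260,280:380]
cv2.imwrite("pics/t7.png",cv2.resize(b,None,fx=7,fy=7,interpolation=cv2.INTER_CUBIC))
```

```text
z 0.0550 tcp [0.4843 0.074  0.055 ] F [ 0.3 -0.7 -1. ]
z 0.0540 tcp [0.4843 0.074  0.054 ] F [-0.5 -0.9 -0.9]
z 0.0530 tcp [0.4843 0.074  0.053 ] F [-0.3 -0.4 -0.6]
z 0.0520 tcp [0.4844 0.074  0.0524] F [-2.5 -0.4  7.4]
z 0.0510 tcp [0.4845 0.074  0.0523] F [-8.1 -0.5 29.3]
 t26.68 tcp [0.4845 0.074  0.0523] F [-8.15 -0.55 29.29] T [-0.03  1.82 -0.03] op 0.0291
rel t27.35 tcp [0.4843 0.074  0.0509] F [0.03 0.71 0.34] T [ 0.01 -0.02  0.05] op 0.0549
 t29.29 tcp [ 0.4004 -0.1191  0.1997] F [ 0.31 -0.02 -0.12] T [ 0.01 -0.05 -0.01] op 0.0552
```

View pics/s7.png

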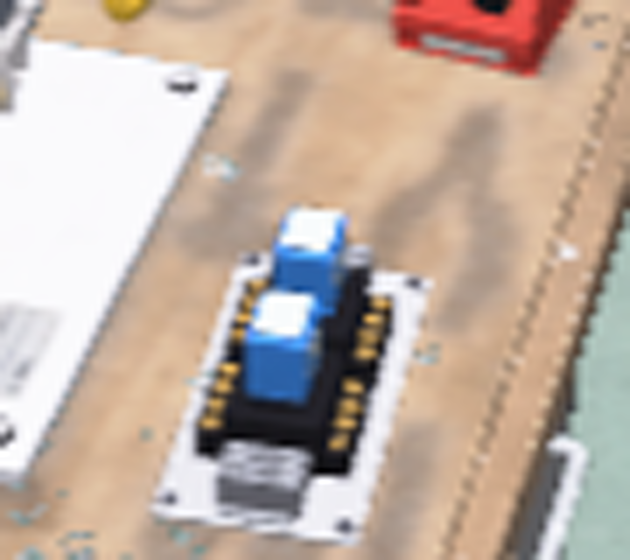

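View pics/t7.png

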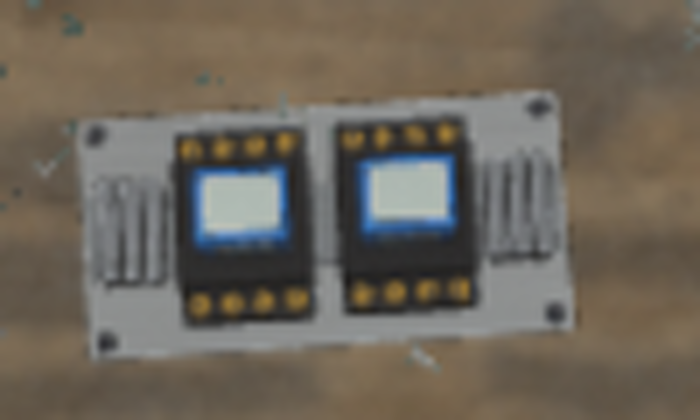

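Both relays look seated: the good one at (314,229) and the spare at (338,227). I'll check that in numbers, along with the burnt relay and the bystanders.

Run:
```python
from h import *
np.set_printoptions(precision=4,suppress=True)
T=np.load("top7.npz");S=np.load("side7.npz");T0=np.load("top0.npz")
R={}
for nm,b in [("good",(304,216,326,244)),("spare",(328,214,350,242))]:
    c,v,sz,a=softwhite(T["im"],b); P=plane("top",[c,c+4*v,c-4*v],.082); d=P[1]-P[2]; d*=np.sign(d[1]); R[nm]=P[0]
    u,w=np.round(c).astype(int); dep=np.median(T["d"][w-2:w+3,u-2:u+3]); o,dd=ray("top",c); 
    print(nm,c,sz,P[0],"yaw %.3f"%np.arctan2(-d[0],d[1]),"depth pt",o+dd[0]*dep)
d=R["spare"]-R["good"]; print("sep",np.linalg.norm(d),"dir",np.arctan2(d[0],-d[1]))
for nm,b in [("good",(324,219,338,230)),("spare",(328,206,342,218))]:
    c,*_=softwhite(S["im"],b); print(nm,"side",c,"tri",tri(softwhite(T["im"],(304,216,326,244) if nm=="good" else (328,214,350,242))[0],c))
df=np.abs(T["im"].astype(int)-T0["im"]).sum(2)
for nm,(x0,y0,x1,y1) in dict(tape=(195,192,223,218),marker=(222,252,275,266),driver=(412,160,480,180)).items(): print(nm,"max diff",df[y0:y1,x0:x1].max())
cv2.imwrite("pics/t7b.png",cv2.resize(T["im"][200:270,410:500,::-1],None,fx=6,fy=6,interpolation=cv2.INTER_CUBIC))
```

```text
good [313.732  228.6787] [ 8.2167 11.2115] [0.4799 0.1401 0.082 ] yaw 0.083 depth pt [0.4798 0.1401 0.0827]
spare [337.8552 226.913 ] [ 8.1726 11.2962] [0.4851 0.0745 0.082 ] yaw 0.051 depth pt [0.4851 0.0745 0.082 ]
sep 0.06573579290371127 dir 0.07907374910004698
good side [329.4529 224.2678] tri (array([0.4807, 0.1402, 0.0793]), np.float64(0.0008033769335703947))
spare side [333.4138 211.2515] tri (array([0.4855, 0.0747, 0.0832]), np.float64(0.0011269806965330622))
tape max diff 12
marker max diff 9
driver max diff 101
```

View pics/t7b.png

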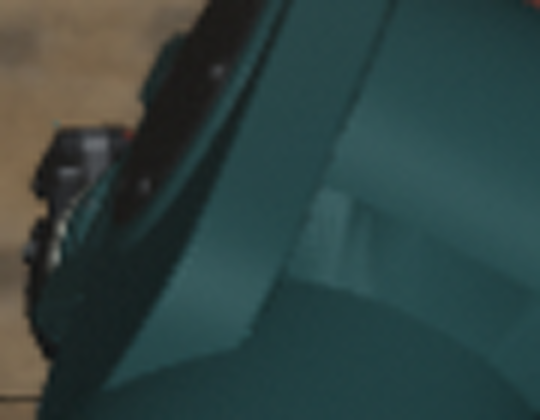

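Run:
```python
from h import *
manip.move_to(np.array([.38,.12,.25]),down(.064)); manip.wait(.3); st()
im,d=vision.get_image("top"); T0=np.load("top0.npz")
df=np.abs(im.astype(int)-T0["im"]).sum(2); print("driver",df[160:180,412:480].max(),"knob",df[180:195,395:410].max())
h=cv2.cvtColor(im,cv2.COLOR_RGB2HSV)
m=((h[...,2]<70)).astype(np.uint8)
for a,c,r,s in comps(m,(435,224,468,250),8): print(a,c,s,plane("top",c,.062))
for p in [(457,235),(460,235),(458,237)]: 
    o,dd=ray("top",p); print(o+dd[0]*d[p[1],p[0]])
cv2.imwrite("pics/t8.png",cv2.resize(im[150:270,410:500,::-1],None,fx=5,fy=5,interpolation=cv2.INTER_CUBIC))
```

```text
t30.66 tcp [0.3802 0.1194 0.2498] F [ 0.62 -0.25 -0.19] T [ 0.04 -0.01  0.01] op 0.0549
driver 59 knob 8
30 [458.5        224.33333333] [447 224  21   2] [[ 0.49704792 -0.26113297  0.062     ]]
181 [453.05524862 237.18232044] [445 231  17  13] [[ 0.46110375 -0.24407418  0.062     ]]
[ 0.46733924 -0.255612    0.06108889]
[ 0.46719809 -0.26352262  0.06243462]
[ 0.46076202 -0.25563675  0.0690603 ]
```

View pics/t8.png

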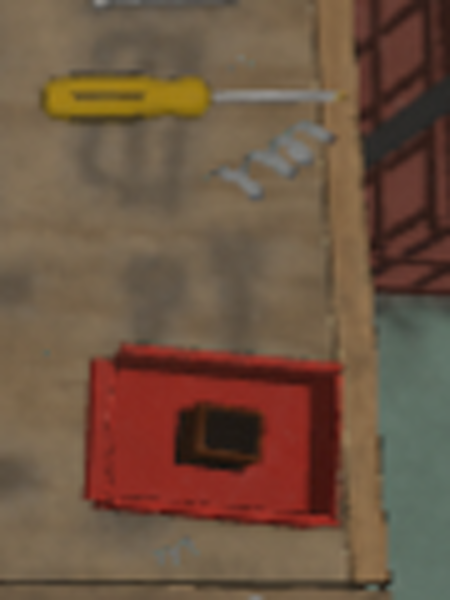

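The burnt relay stands upright in the middle of the bin at (456,237), with its top near 62 mm, so its middle is about 32 mm up. The screwdriver is where it started, and the gripper is clear of everything. Handing in.

Run:
```python
from h import *
ticket.job_done(); print(manip.read_time())
```

```text
the job is handed in; nothing more can be done
the job is handed in; nothing more can be done
```

I pulled the burnt relay from the right socket and left it standing upright in the red bin. The spare relay is plugged into the freed socket, and I handed the job in at about 31 s; no verdict is reported.

**Last checks:**
- **Spare relay:** it slid in without resistance and stopped at 0.0523 m under 29 N, which is its home height. Its centre measured 65.7 mm from the good relay's (nominal 66 mm). Its top measured 82 mm above the bench by depth (nominal 82 mm).
- **Good relay:** it measured in the same place as at the start, to within 0.1 mm.
- **Burnt relay:** its top is at about 62 mm, so its middle is about 32 mm above the bin's underside, near the middle of the bin.
- **Tape and marker:** no change in the images.

**Readings that disagreed:**
- **Two-view height:** the tops came out at 83.2 mm for the spare and 79.3 mm for the good relay. I put this down to poor colour masks in the side view and went by the depth and the contact height.
- **Yaw:** the cap angles came out at 0.051 rad for the spare and 0.083 rad for the good relay, against about 0.064 rad for the panel. I took this as pixel noise.
- **Screwdriver:** the image difference there was not zero (59), but by eye it is exactly where it started.

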